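# Latch the orange torch case on the packing table

## Robot

A 7-joint arm with a two-finger parallel gripper is mounted at the origin on the work surface. World frame = base frame: x ahead of the robot, y to its left, z up, the work surface at z = 0. Lengths are in mm, angles in rad, forces in N, time in s.
With the tool pointing down it reaches from about 400 to 850 mm from the base axis. Payload 6.9 kg.
Tool frame: the origin (TCP) lies at the very end of the fingers, on their centre line; the grasp point (between the pads) lies 19 mm behind it (grip_depth is the distance from the TCP to the grasp point, in mm); z points along the fingers, y is the line along which they close (so a half turn about z gives the same grasp; the last joint's range is limited). The gripper opens to 85 mm and grips with 20 to 120 N. Pads are 22 mm wide; open, the fingers measure 114 mm over their backs; the gripper's body (76 mm by 85 mm) begins 54 mm behind the grasp point. The pads swing forward as they close: fully open they stand 13 mm farther back than shut.
Start: joints at [-1.113, 0.507, -0.238, 1.5, 0.126, 1.149, -0.155], TCP at [215.385, 586.703, 231.275] pointing down, gripper open.
Joint ranges: [-3.08, 3.08], [-0.24, 2.05], [-1.43, 1.35], [0, 2.5], [-1.52, 4.66], [0.17, 1.96], [-2.89, 2.89]. Speed limits (rad/s): [2.39, 2.39, 3.14, 3.14, 3.14, 3.14, 3.14].

## Interface

Orientations are given as a unit quaternion [x, y, z, w].
In Python, from station import state, camera, close_job, grip_depth gives the robot as it stands.
- The arm moves only by the shell command python3 -m handwheel 'ROWS' [FORCE]. ROWS is JSON, one flat list of numbers, 7 for each row, row after row: the shift along the tool's x, y, z in cm, then the turn, a rotation vector about the tool's x, y, z in degrees, then the closure, from -1 (fully open) to 1 (shut). A call has 1 to 5 rows; each row is the pose to reach, as a shift and turn from the pose commanded when the call began, along the tool's axes at that moment; what a row does not reach only later rows make up. A row lasts 1/12 s, in which the tool goes at most 41.7 mm and 7.16 degrees, less where a joint would pass 70% of its speed; a pose out of reach is approached as far as the arm can. A call with a gripper value outside its range is refused whole. The fingers move at their own pace and stop on an object; FORCE is the grip in N (left out, the last holds). Time passes only in rows, so rows that repeat a pose let the fingers close. It gives the time, the measured TCP pose, the force, the opening and the grip force at its end, in the units of the state.
- state(): the state, without advancing time (a new reading comes with each control period).
- camera(name): name is "side" or "top"; returns a dict with "color" (400x640x3 uint8, red, green, blue), "fov_y" (degrees; the focal length in pixels is half the picture's height over the tangent of half this angle, whatever the lens; pixels are square), "cx", "cy" (the principal point, pixels), "k1" (the pictures are not rectified: a ray, as slopes to the right and down, at radius r is drawn at 1 + k1 r^2 times it, then the intrinsics apply), "rvec" (rotation vector, rad) and "tvec" (3), from world to camera coordinates, as OpenCV has them. Camera axes: x right, y down, z forward; pixel columns grow to the right and rows downward; lengths in mm; the calibration is good to about 2 mm. A picture is of the moment at which its call begins. There is no depth.
- close_job(): hands the job in; it is judged then, once.
The state is a dict: "time_s": time; "qpos": joint angles; "qvel": joint speeds; "effort": joint torques, N m; "position": TCP position; "tool_rot": TCP orientation; "ft_force": force on the tool from outside, world axes, zero at the start; "moment": the same for the moment, N m; "finger_gap": finger opening in mm; "finger_force": force on a finger pad.
Only numpy, scipy, OpenCV 4.12 (cv2) and the standard library are available. Lean on these libraries where they do the work, as an engineer would, in place of code of your own. Each camera call takes 0.05 s, during which the arm holds its last target. There are 200 camera calls.

## Task

The orange case still has its latch open. Swing the wire bail over and down so that its bar hooks over the keeper, then press the red lever over and fully down, past centre, so that the latch holds the case shut. Leave the torch and the carton where they stand.

Things in the scene. Friction and masses are not known exactly. Their poses are not given: they have to be found in the camera images.
- case: Orange hard case, fixed, 170 (x) x 190 (y) x 110 mm tall, its seam, flat top and open latch facing up. Origin under its middle. z up; +x runs along the latch from lever side to keeper side. The red lever hinges about y, 4 mm towards -x from the middle and 16 mm above the top. The bail, a wire loop, hinges on the lever 24 mm from that axis, by two legs 70 mm long, 45 mm apart, which straddle the keeper.
- keeper (a point): Seat of the keeper on the orange case: where the centre of the bail's bar sits when hooked, 12 mm above the case top, 45 mm to +x of its middle; axes as the case's. The keeper's steel hook, 24 mm wide, stands on the -x side of the seat, rises 8 mm above this point and leans 30 degrees to +x: the bar comes down on its +x side, onto a base 3 mm below this point.
- bail_bar (a point): Middle of the bail's steel cross bar (6 mm thick, 45 mm long, along y). The bail starts standing steeply, 63 to 80 degrees up from +x, held by light friction in its hinge; tipped towards the keeper to below about 50 degrees (under 1 N) it falls by its own weight and then stays down. The bar is sprung: it can stretch away from the bail's hinge by up to 6 mm, at 16 N per mm.
- bail_tab (a point): Centre of the upper face of the bail's yellow press tab, 36 mm wide (y), 26 mm long, 6 mm thick, just beyond the bar, bent up 28 degrees from the legs (so it starts about upright, this face to -x of the case). Push it over to +x and down: it swings on an 85 mm radius. When the bar lies on the keeper base, lever still up, this point is about 22 mm to +x of the keeper point and 4 mm above it.
- lever (a joint): Angle of the red lever, rad. 0 (hard stop) = fully down, flat, pointing to -x of the case. Starts at 1.35 to 1.5, nearly upright; closes by swinging its tip to -x and down. Friction holds it where it is left while the bail is slack. With the bail hooked a spring resists from about 0.9 on (some 3 N at the tip); dead centre is near 0.27: let go above 0.5 it springs back to about 0.87, below 0.15 it pulls itself shut.
- lever_tip (a point): Upper side of the red lever's flared tip (the side that looks to the keeper while it stands, up when down), 80 mm from the hinge axis along the lever and 8 mm off the plane through that axis. The lever is 30 mm wide; its flat upper face lies 5 mm off that plane. When shut this point is 24 mm above the case top.
- other_case: Grey case of the same make and size, fixed, its latch already shut; a bystander, nothing to do there. Origin under its middle, axes as the orange one's.
- torch_mid (a point): Middle (half-way up) of a loose black torch standing on its head, 44 mm in diameter, 135 mm tall; a bystander.
- carton_mid (a point): Centre of a loose blue carton, 70 x 100 x 60 mm tall; a bystander.

How it is judged:
By the outcome, as a careful person would: the job done as asked, in the order asked, and still so for the second after the job is handed in, with the robot touching nothing.
It also fails if it takes over 42 s, if anything falls off the work surface, if the arm or the gripper's body presses on something with over 40 N, if the wrist force passes 120 N, or if a joint passes its speed limit or range.

## Working session

There is one attempt and no reset: what is moved stays moved. The work goes in short steps, Python scripts to look and compute and a shell command to move; the robot and the scene stay as the last step left them, time stands still between calls to the robot, and variables do not carry over. Pictures are saved under pics/ and viewed, at most 11 in all, crops included, and the job is handed in when it is done.

```bash
mkdir -p pics; cat > h.py <<'E'
import numpy as np, cv2
from station import state, camera, grip_depth
from scipy.spatial.transform import Rotation as R
def cam(n,save=None):
    c=camera(n)
    if save: cv2.imwrite(save,cv2.cvtColor(c["color"],cv2.COLOR_RGB2BGR))
    h,w=c["color"].shape[:2]; f=h/2/np.tan(np.radians(c["fov_y"]/2))
    c["K"]=np.array([[f,0,c["cx"]],[0,f,c["cy"]],[0,0,1.]]); c["D"]=np.array([c["k1"],0,0,0.])
    c["Rm"]=cv2.Rodrigues(np.array(c["rvec"],float))[0]; c["t"]=np.array(c["tvec"],float); c["o"]=-c["Rm"].T@c["t"]
    return c
def ray(c,p):
    u=cv2.undistortPoints(np.array(p,float).reshape(-1,1,2),c["K"],c["D"]).reshape(-1,2)
    d=np.c_[u,np.ones(len(u))]@c["Rm"]; return d/np.linalg.norm(d,axis=1)[:,None]
def plane(c,p,z):
    d=ray(c,p); return c["o"]+d*((z-c["o"][2])/d[:,2])[:,None]
def two(c1,p1,c2,p2):
    d1,d2=ray(c1,p1)[0],ray(c2,p2)[0]
    s=np.linalg.lstsq(np.c_[d1,-d2],c2["o"]-c1["o"],rcond=None)[0]
    a,b=c1["o"]+s[0]*d1,c2["o"]+s[1]*d2; return (a+b)/2,np.linalg.norm(a-b)
def proj(c,P):
    return cv2.projectPoints(np.array(P,float).reshape(-1,1,3),np.array(c["rvec"],float),c["t"],c["K"],c["D"])[0].reshape(-1,2)
E
python3 - <<'E'
from h import *
for n in("side","top"):
    c=cam(n,f"pics/{n}0.png"); print(n,c["o"],c["Rm"][2],c["K"][0,0])
s=state(); print(s["position"],s["tool_rot"],s["finger_gap"],grip_depth,s["time_s"],s["ft_force"])
print(R.from_quat(s["tool_rot"]).as_matrix())
E
```

```text
side [375.6017477  837.35506896 731.45283118] [ 0.19726395 -0.78681719 -0.58481248] 471.2140864087271
top [ 486.19110193  -12.70877387 1057.01977604] [ 0.10923854 -0.01415872 -0.99391472] 391.8800277161436
[215.24537743 586.29648545 230.53198056] [ 1.74976616e-01  9.84572271e-01 -7.78466083e-04 -1.47432888e-04] 85.40693982895337 18.700000000000003 0.1 [-0.96222629  0.5500739  -0.50533896]
[[-9.38766324e-01  3.44554019e-01 -5.62743389e-04]
 [ 3.44554478e-01  9.38765155e-01 -1.48131762e-03]
 [ 1.78899444e-05 -1.58450685e-03 -9.99998745e-01]]
```

View pics/side0.png

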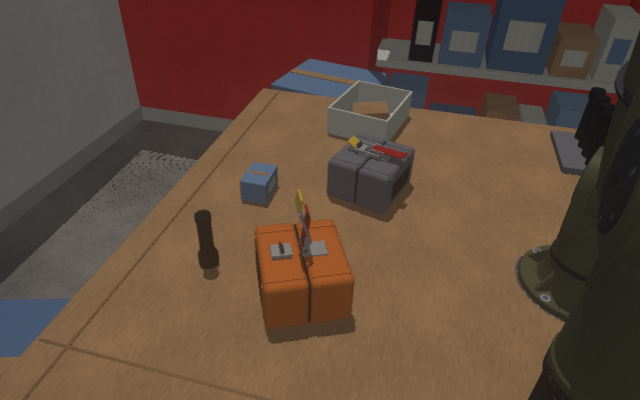

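View pics/top0.png

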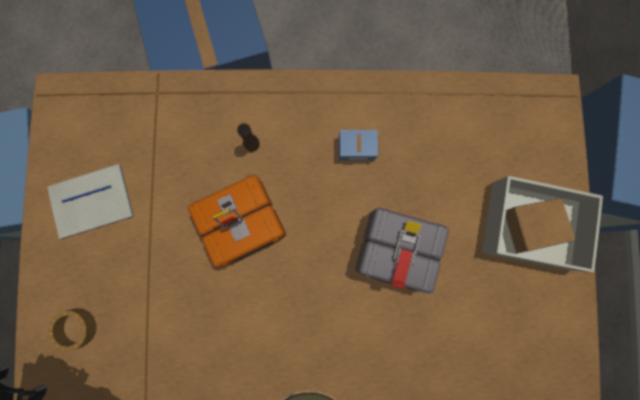

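The side view shows the orange case at about (303,270), with the upright bail (yellow tab at (299,200)) and the lever (306,222). In the top view the case centre is near (237,222), with the keeper towards the top (227,205).

```bash
python3 - <<'E'
from h import *
a=cv2.imread("pics/side0.png")[180:340,240:370]; b=cv2.imread("pics/top0.png")[165:280,175:300]
a=cv2.resize(a,(390,480),interpolation=cv2.INTER_CUBIC); b=cv2.resize(b,(400,368),interpolation=cv2.INTER_CUBIC)
o=np.zeros((480,800,3),np.uint8); o[:,:390]=a; o[:368,400:]=b; cv2.imwrite("pics/crop0.png",o)
t=cam("top"); s=cam("side")
for n,c in(("top",t),("side",s)):
    hsv=cv2.cvtColor(c["color"],cv2.COLOR_RGB2HSV)
    roi=np.zeros((400,640),np.uint8)
    if n=="top": roi[170:275,180:295]=1
    else: roi[185:335,245:360]=1
    for nm,lo,hi in(("orange",(5,200,110),(15,255,255)),("yellow",(22,150,110),(32,255,255)),("red",(0,150,90),(3,255,255)),("red2",(174,150,90),(179,255,255))):
        m=cv2.inRange(hsv,lo,hi)*roi
        ys,xs=np.nonzero(m)
        if len(xs)<3: continue
        pts=np.c_[xs,ys].astype(np.float32); r=cv2.minAreaRect(pts)
        print(n,nm,len(xs),pts.mean(0),cv2.boxPoints(r).round(1).tolist())
        if n=="top" and nm=="orange":
            h=cv2.convexHull(pts.astype(np.int32)); p=cv2.approxPolyDP(h,4,True)[:,0]
            print("poly",p.tolist()); P=plane(c,p,110); print(P.round(0)[:,:2].tolist())
            P=plane(c,cv2.boxPoints(r),110)[:,:2]; print(P.round(0).tolist(),np.linalg.norm(np.diff(P,axis=0),axis=1))
E
```

```text
top orange 4044 [236.39935 221.1036 ] [[185.39999389648438, 206.60000610351562], [255.5, 172.89999389648438], [285.29998779296875, 235.0], [215.1999969482422, 268.70001220703125]]
poly [[283, 233], [217, 266], [189, 207], [255, 176]]
[[529.0, 59.0], [450.0, 217.0], [592.0, 289.0], [668.0, 129.0]]
[[593.0, 298.0], [676.0, 128.0], [524.0, 53.0], [443.0, 221.0]] [189.40239442 169.44697412 186.09180051]
top yellow 35 [220.37143 213.42857] [[213.39999389648438, 215.89999389648438], [227.10000610351562, 208.39999389648438], [228.1999969482422, 210.39999389648438], [214.5, 217.8000030517578]]
top red 4 [226. 221.] [[222.0, 223.0], [229.8000030517578, 218.60000610351562], [230.0, 219.0], [222.1999969482422, 223.39999389648438]]
side yellow 35 [299.77142 195.77142] [[296.5, 190.5], [299.20001220703125, 189.60000610351562], [302.8999938964844, 200.6999969482422], [300.20001220703125, 201.60000610351562]]
side red 14 [306.5     209.35715] [[304.3999938964844, 205.1999969482422], [305.6000061035156, 204.8000030517578], [308.29998779296875, 212.89999389648438], [307.1000061035156, 213.3000030517578]]
```

View pics/crop0.png

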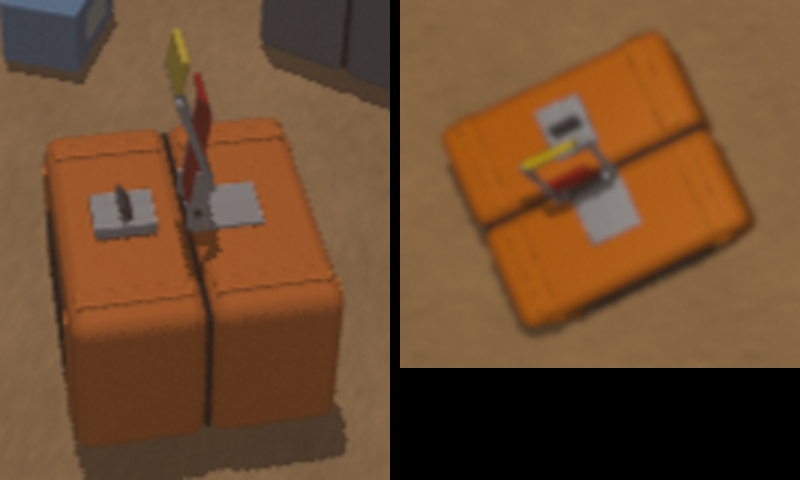

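```bash
python3 - <<'E'
from h import *
t=cam("top"); s=cam("side")
C=np.array([559.5,174.3,110]); yaw=np.radians(26.2); M=R.from_euler("z",yaw).as_matrix()
def loc(P): return ((P-C)@M).round(1)
print("tab",two(t,(220.4,213.4),s,(299.8,195.8)),loc(two(t,(220.4,213.4),s,(299.8,195.8))[0]))
print("hook",two(t,(226.6,204),s,(281,243.5)),loc(two(t,(226.6,204),s,(281,245))[0]))
print("red",two(t,(226,221),s,(306,217)),loc(two(t,(226,221),s,(306,217))[0]))
# seam ends top view and side case corners
print("seam",loc(plane(t,[(175+705-400-0-0.,0)],110)) if 0 else loc(plane(t,[((705-400)/3.2+175,165+130/3.2),((485-400)/3.2+175,165+227/3.2)],110)))
print("side seam",loc(plane(s,[(240+165/3,180+135/3),(240+205/3,180+300/3)],110)))
print("keeper plate side",loc(plane(s,[(240+x/3,180+y/3) for x,y in((90,196),(150,190),(157,232),(97,235))],114)))
print("lever plate top",loc(plane(t,[((x-400)/3.2+175,165+y/3.2) for x,y in((536,107),(575,96),(595,143),(640,232),(592,244))],112)))
for n,P in(("keeper",[45,0,12]),("hinge",[-4,0,16])): 
    W=C+M@np.array(P,float); print(n,W,proj(t,W),proj(s,W))
E
```

```text
tab (array([564.11943132, 180.2972933 , 242.34089458]), np.float64(0.7387277230547847)) [  6.8   3.3 132.3]
hook (array([597.2611727 , 192.32221917, 131.42886882]), np.float64(1.0247220672960418)) [42.2  0.  18.2]
red (array([552.07739167, 178.62742599, 195.68698702]), np.float64(1.4635366212195384)) [-4.7  7.2 85.7]
seam [[ -5.1 -91.    0. ]
 [  2.2  90.1   0. ]]
side seam [[  2.4 -77.5   0. ]
 [  4.5  82.3   0. ]]
keeper plate side [[ 61.8 -18.7   4. ]
 [ 22.3 -17.9   4. ]
 [ 24.2  22.6   4. ]
 [ 61.9  18.8   4. ]]
lever plate top [[ 67.5  16.6   2. ]
 [ 62.  -13.6   2. ]
 [ 22.7 -12.1   2. ]
 [-53.3 -13.9   2. ]
 [-45.4  22.4   2. ]]
keeper [599.87662664 194.16776338 122.        ] [[226.67168807 203.17558354]] [[279.75356703 247.60015708]]
hinge [555.91096652 172.53397659 126.        ] [[234.9580521  221.28855227]] [[304.82901715 243.16231952]]
```

```bash
cat >> h.py <<'E'
C=np.array([559.5,174.3,110]); M=R.from_euler("z",25.5,degrees=True).as_matrix()
def show():
    s=state(); p=np.array(s["position"]); Rt=R.from_quat(s["tool_rot"]).as_matrix()
    print("t",s["time_s"],"local",((p-C)@M).round(1),"axes",(M.T@Rt).round(3)[:2].tolist(),"F",np.array(s["ft_force"])@M,"gap",round(s["finger_gap"],1))
E
python3 -m handwheel '[0,0,-3.5,0,0,-7,1, 0,0,-7,0,0,-14,1, 0,0,-7,0,0,-21,1, 0,0,-7,0,0,-28,1, 0,0,-7,0,0,-35,1]' 30
python3 -m handwheel '[0,0,0,0,0,-6,1, 0,0,0,0,0,-10.7,1, 0,0,0,0,0,-10.7,1]'
python3 -c "from h import *; show()"
```

```text
time_s: 0.72
position: [215.4, 586.9, 302.1]
tool_rot: [-0.132, 0.991, 0.001, 0.0]
ft_force: [-0.0, -0.4, -0.2]
finger_gap: 25.3
finger_force: 0.0
time_s: 0.97
position: [215.5, 586.6, 301.1]
tool_rot: [-0.223, 0.975, -0.0, -0.0]
ft_force: [0.3, 0.4, 0.1]
finger_gap: -0.1
finger_force: 0.0
t 0.9667 local [-133.   520.2  191.1] axes [[-1.0, -0.004, -0.0], [-0.004, 1.0, -0.0]] F [0.44790996 0.25478308 0.14308343] gap -0.1
```

```bash
python3 -m handwheel '[0,-3,0,0,0,0,1, -1,-6.5,0,0,0,0,1, -2,-10,0,0,0,0,1, -3,-14,0,0,0,0,1, -4,-18,0,0,0,0,1]'>/dev/null
python3 -m handwheel '[-1,-4,0,0,0,0,1, -2,-8,0,0,0,0,1, -3,-12,0,0,0,0,1, -4,-16,0,0,0,0,1, -5,-20,0,0,0,0,1]' >/dev/null
python3 -m handwheel '[-0.7,-4,0,0,0,0,1, -1.3,-8,0,0,0,0,1, -1.8,-12,0,0,0,0,1, -2.3,-14,0,0,0,0,1, -2.3,-14,0,0,0,0,1]'
python3 - <<'E'
from h import *
show()
s=cam("side","pics/side1.png"); t=cam("top","pics/top1.png")
a=s["color"][100:280,230:380]; b=t["color"][150:280,160:300]
o=np.zeros((540,800,3),np.uint8); a=cv2.resize(a,(390,468),interpolation=2); b=cv2.resize(b,(400,371),interpolation=2)
o[:468,:390]=a; o[:371,400:]=b; cv2.imwrite("pics/c1.png",o[...,::-1])
E
```

```text
time_s: 2.22
position: [544.7, 159.9, 300.7]
tool_rot: [-0.215, 0.977, -0.002, 0.0]
ft_force: [0.5, 0.1, -0.1]
finger_gap: 0.0
finger_force: 0.0
t 2.2167 local [-19.5  -6.6 190.7] axes [[-1.0, 0.011, -0.001], [0.011, 1.0, -0.003]] F [ 0.50702596 -0.10257412 -0.08158076] gap 0.0
```

View pics/c1.png

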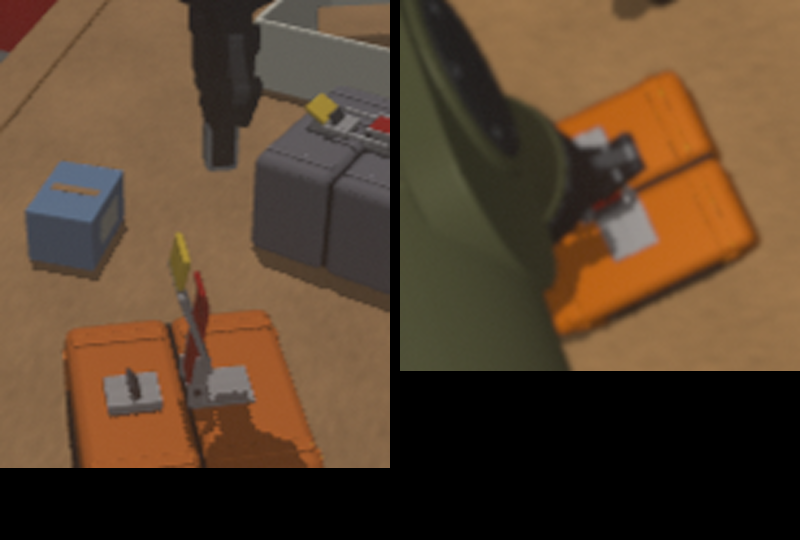

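The side crop shows the fingers (end about (222,168)) above and behind the lever tip (197,272), with the yellow tab at (180,262). It's clear to descend.

```bash
python3 -m handwheel '[0,0.6,3,0,0,0,1, 0,0.6,5,0,0,0,1, 0,0.6,6.5,0,0,0,1, 0,0.6,7.7,0,0,0,1, 0,0.6,7.7,0,0,0,1]'
python3 - <<'E'
from h import *
show()
s=cam("side","pics/side2.png"); c=s["color"][150:270,250:350]
cv2.imwrite("pics/c2.png",cv2.resize(c,(500,600),interpolation=2)[...,::-1])
E
```

```text
time_s: 2.73
position: [536.6, 173.2, 222.1]
tool_rot: [-0.222, 0.975, 0.0, -0.002]
ft_force: [-0.9, 0.4, -0.3]
finger_gap: -0.3
finger_force: 0.0
t 2.7333 local [-21.1   8.8 112.1] axes [[-1.0, -0.002, -0.004], [-0.002, 1.0, 0.001]] F [-0.63426907  0.72063828 -0.33410268] gap -0.3
```

View pics/c2.png

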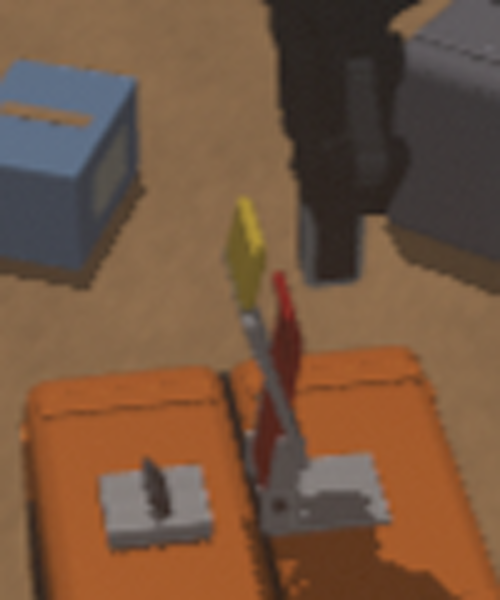

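The crop shows the fingers to the right of (behind) the tab at (245,255), with their end at (332,280), and clear of the lever tip at (280,275).

```bash
python3 -m handwheel '[-0.7,-0.6,0,0,0,0,1, -1.4,-0.6,0,0,0,0,1, -2.1,-0.6,0,0,0,0,1, -2.8,-0.6,0,0,0,0,1, -3.5,-0.6,0,0,0,0,1]'
python3 -m handwheel '[-0.6,0,0.1,0,0,0,1, -1.2,0,0.3,0,0,0,1, -1.8,0,0.6,0,0,0,1, -2.4,0,0.9,0,0,0,1, -3,0,1.2,0,0,0,1]'
python3 - <<'E'
from h import *
show()
s=cam("side","pics/side3.png"); c=s["color"][150:270,250:350]
cv2.imwrite("pics/c3.png",cv2.resize(c,(500,600),interpolation=2)[...,::-1])
E
```

```text
time_s: 3.2
position: [574.1, 181.9, 224.6]
tool_rot: [-0.221, 0.975, 0.0, 0.0]
ft_force: [-0.5, -0.6, -0.2]
finger_gap: 0.1
finger_force: 0.1
time_s: 3.62
position: [600.6, 194.5, 211.8]
tool_rot: [-0.221, 0.975, -0.0, -0.0]
ft_force: [-0.1, -0.4, 0.3]
finger_gap: 0.1
finger_force: 0.0
t 3.6167 local [ 45.8   0.5 101.8] axes [[-1.0, -0.001, -0.0], [-0.001, 1.0, 0.0]] F [-0.26382766 -0.35516541  0.28976925] gap 0.1
```

View pics/c3.png

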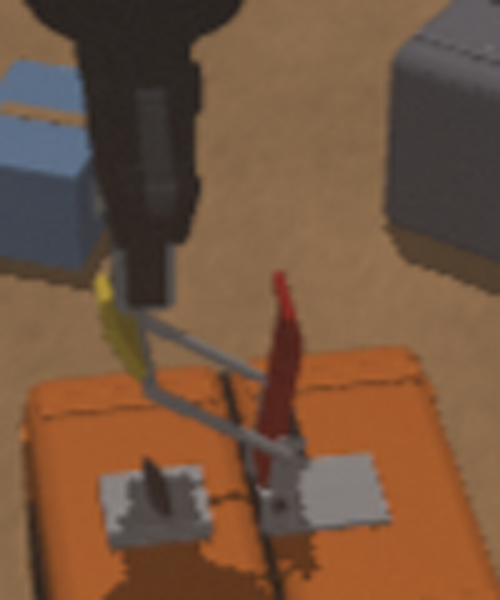

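The bail is tipped to about 30 degrees, with its tab at (125,325) just ahead of the fingers. I'll follow it down and look again.

```bash
python3 -m handwheel '[-1.1,0,0.5,0,0,0,1, -2.2,0,1.5,0,0,0,1, -2.2,0,3,0,0,0,1, -2.2,0,4.5,0,0,0,1, -2.2,0,6,0,0,0,1]'
python3 -m handwheel '[0,0,0.6,0,0,0,1, 0,0,1.2,0,0,0,1, 0,0,1.8,0,0,0,1, 0,0,2.2,0,0,0,1, 0,0,2.2,0,0,0,1]'
python3 - <<'E'
from h import *
show()
s=cam("side","pics/side4.png"); c=s["color"][150:270,250:350]
cv2.imwrite("pics/c4.png",cv2.resize(c,(500,600),interpolation=2)[...,::-1])
E
```

```text
time_s: 4.08
position: [620.7, 204.3, 150.7]
tool_rot: [-0.221, 0.975, 0.0, 0.0]
ft_force: [0.3, 0.0, 1.0]
finger_gap: -0.3
finger_force: 0.1
time_s: 4.5
position: [619.9, 203.7, 129.7]
tool_rot: [-0.221, 0.975, -0.0, -0.0]
ft_force: [-0.1, 0.5, -0.1]
finger_gap: 0.2
finger_force: 0.0
t 4.5 local [67.2  0.5 19.7] axes [[-1.0, -0.001, -0.001], [-0.001, 1.0, 0.0]] F [ 0.0718936   0.46572547 -0.14309228] gap 0.2
```

View pics/c4.png

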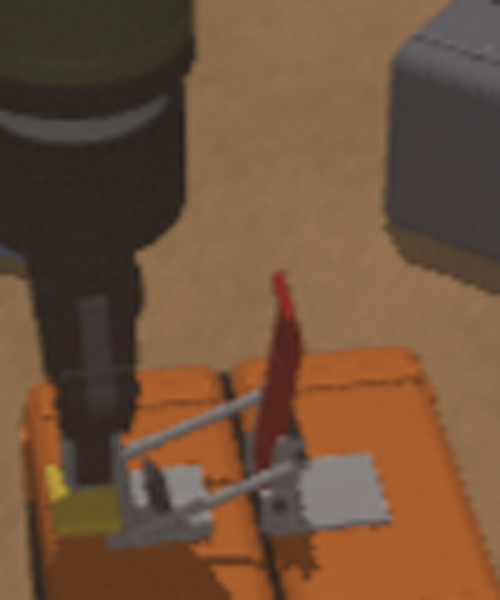

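The bar now lies on the keeper base, on the far (+x) side of the hook (155,490), and the tab is flat at (85,505). A small press, then lift and go to the lever.

```bash
python3 -m handwheel '[0,0,0.2,0,0,0,1, 0,0,0.4,0,0,0,1, 0,0,0.5,0,0,0,1, 0,0,0.5,0,0,0,1]'
python3 -m handwheel '[0,0,-2,0,0,0,1, 0,0,-5,0,0,0,1, 0,0,-9,0,0,0,1, 1.5,0,-11,0,0,0,1, 3.5,0,-11,0,0,0,1]'
python3 -m handwheel '[1.4,0,1,0,0,0,1, 1.4,0,3,0,0,0,1, 1.4,0,4.3,0,0,0,1, 1.4,0,4.3,0,0,0,1]'
python3 - <<'E'
from h import *
show()
s=cam("side","pics/side5.png"); c=s["color"][150:270,250:350]
cv2.imwrite("pics/c5.png",cv2.resize(c,(500,600),interpolation=2)[...,::-1])
E
```

```text
time_s: 4.88
position: [620.2, 203.8, 125.6]
tool_rot: [-0.221, 0.975, 0.0, 0.0]
ft_force: [-0.0, -0.5, 2.0]
finger_gap: -0.1
finger_force: 0.6
time_s: 5.3
position: [591.1, 190.4, 240.5]
tool_rot: [-0.221, 0.975, 0.001, 0.005]
ft_force: [0.1, -1.0, 0.4]
finger_gap: -0.0
finger_force: 0.0
time_s: 5.63
position: [574.3, 181.8, 190.1]
tool_rot: [-0.221, 0.975, -0.0, -0.002]
ft_force: [-1.1, 0.1, 0.1]
finger_gap: 0.2
finger_force: 0.0
t 5.6333 local [16.6  0.4 80.1] axes [[-1.0, -0.001, -0.004], [-0.001, 1.0, 0.0]] F [-0.91646211  0.51928068  0.06429123] gap 0.2
```

View pics/c5.png

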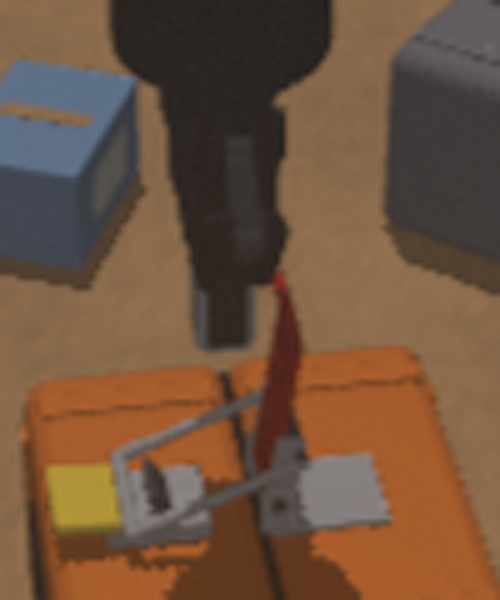

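The bail stays down with its bar beyond the hook (155,487), and the fingers stand just on the keeper side of the lever tip (280,285). Now the lever.

```bash
python3 -m handwheel '[0.9,0,-0.2,0,0,0,1, 1.7,0,-0.3,0,0,0,1, 2.4,0,-0.2,0,0,0,1, 3,0,0,0,0,0,1, 3.6,0,0.2,0,0,0,1]'
python3 -m handwheel '[0.65,0,0.3,0,0,0,1, 1.2,0,0.7,0,0,0,1, 1.8,0,1.1,0,0,0,1, 1.8,0,1.1,0,0,0,1]'
python3 - <<'E'
from h import *
show()
s=cam("side","pics/side6.png"); c=s["color"][150:270,250:350]
cv2.imwrite("pics/c6.png",cv2.resize(c,(500,600),interpolation=2)[...,::-1])
E
```

```text
time_s: 6.1
position: [543.0, 166.9, 190.9]
tool_rot: [-0.221, 0.975, -0.0, 0.001]
ft_force: [0.7, -0.0, 1.4]
finger_gap: -0.1
finger_force: 0.5
time_s: 6.43
position: [526.0, 158.7, 178.5]
tool_rot: [-0.221, 0.975, -0.0, -0.001]
ft_force: [-0.2, 0.3, -0.4]
finger_gap: -0.1
finger_force: 0.4
t 6.4333 local [-36.9   0.4  68.5] axes [[-1.0, -0.001, -0.001], [-0.001, 1.0, 0.0]] F [-0.04237838  0.33397696 -0.41470779] gap -0.1
```

View pics/c6.png

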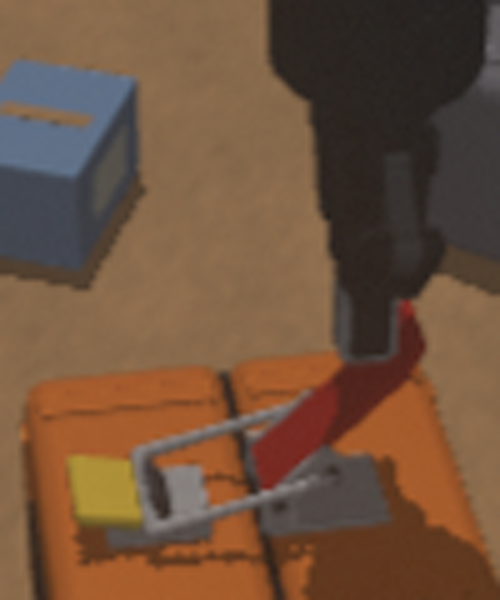

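The lever is at about 0.85 and the bar (150,490) is against the hook's keeper side (160,488), so it is hooked. Continuing down past centre.

```bash
python3 -m handwheel '[0.45,0,0.5,0,0,0,1, 0.9,0,1,0,0,0,1, 1.3,0,1.5,0,0,0,1, 1.7,0,2.1,0,0,0,1, 2,0,2.8,0,0,0,1]'
python3 -m handwheel '[0.2,0,0.6,0,0,0,1, 0.3,0,1.2,0,0,0,1, 0.4,0,1.7,0,0,0,1, 0.4,0,2.0,0,0,0,1, 0.4,0,2.1,0,0,0,1]'
python3 - <<'E'
from h import *
show()
s=cam("side","pics/side7.png"); c=s["color"][150:270,250:350]
cv2.imwrite("pics/c7.png",cv2.resize(c,(500,600),interpolation=2)[...,::-1])
E
```

```text
time_s: 6.9
position: [508.7, 150.6, 150.7]
tool_rot: [-0.221, 0.975, 0.0, 0.0]
ft_force: [1.1, 0.4, 0.7]
finger_gap: -0.0
finger_force: 0.8
time_s: 7.32
position: [504.4, 148.5, 130.8]
tool_rot: [-0.221, 0.975, -0.0, -0.001]
ft_force: [-8.9, -3.0, 22.7]
finger_gap: 0.2
finger_force: 11.3
t 7.3167 local [-60.9   0.4  20.8] axes [[-1.0, -0.001, -0.002], [-0.001, 1.0, -0.0]] F [-9.34847877  1.13935395 22.65179618] gap 0.2
```

View pics/c7.png

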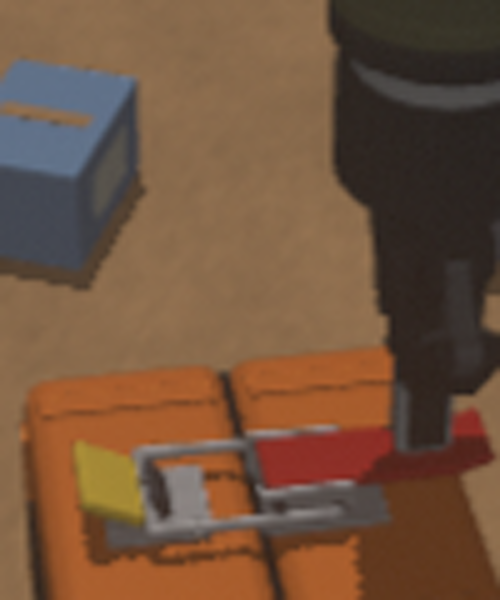

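The lever lies flat (red band (260–490, 450)) on its hard stop at 23 N, and the bail is hooked. Now retreat and check.

```bash
python3 -m handwheel '[0,0,-0.5,0,0,0,1, 0,0,-2,0,0,0,1, 0,0,-5,0,0,0,1, 0,0,-9,0,0,0,1, 0,0,-13,0,0,0,1]'
python3 -m handwheel '[0,0,-3,0,0,0,1, 0,0,-3,0,0,0,1, 0,0,-3,0,0,0,1, 0,0,-3,0,0,0,1, 0,0,-3,0,0,0,1]'
python3 - <<'E'
from h import *
show()
s=cam("side","pics/side8.png"); c=s["color"][130:280,180:380]
cv2.imwrite("pics/c8.png",cv2.resize(c,(800,600),interpolation=2)[...,::-1])
P=C+M@np.array([-84,0,24.]); print("expected tip px in crop",(proj(s,P)-[180,130])*4)
E
```

```text
time_s: 7.78
position: [504.7, 148.8, 261.0]
tool_rot: [-0.221, 0.975, 0.0, -0.001]
ft_force: [0.8, 0.5, 0.1]
finger_gap: 0.2
finger_force: 0.0
time_s: 8.2
position: [504.8, 148.7, 288.9]
tool_rot: [-0.221, 0.975, -0.0, -0.001]
ft_force: [-0.6, 1.4, 0.1]
finger_gap: -0.1
finger_force: 0.0
t 8.2 local [-60.4   0.4 178.9] axes [[-1.0, -0.001, -0.003], [-0.001, 1.0, 0.0]] F [0.05907126 1.53987839 0.05743971] gap -0.1
expected tip px in crop [[660.9528341  423.23602251]]
```

View pics/c8.png

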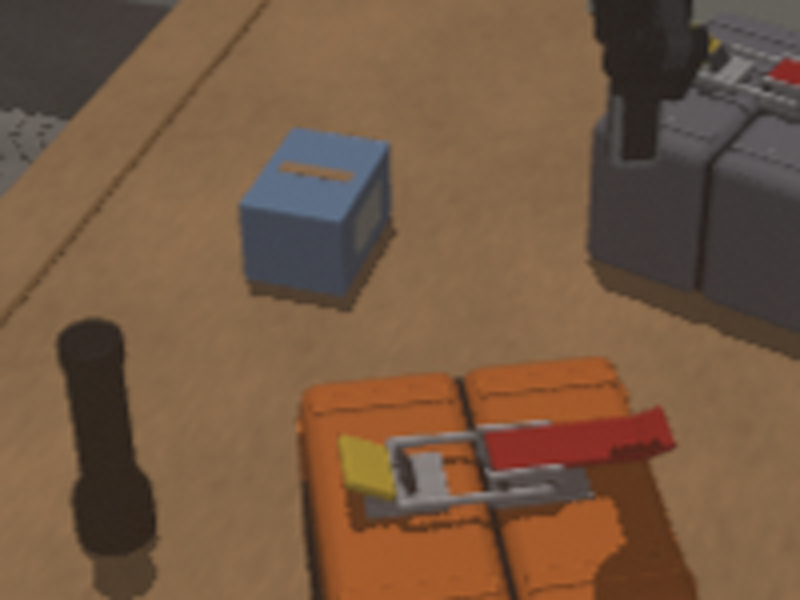

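The latch stays shut with the robot clear: the lever is flat with its tip at (660,430), against an expected (661,423), and the bar is hooked at (400,470). The torch and carton are where they were.

```bash
python3 -c "from station import close_job; print(close_job())"
```

```text
the job is handed in; nothing more can be done
None
```

The orange case is latched: the bail's bar is hooked over the keeper, the red lever is fully down past centre and stayed down after the arm withdrew, the torch and carton were not touched, and I handed the job in at about 8 s of the 42 s allowed.

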